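# Take the worn drum off the spindle sander

### The job

The drum on the spindle sander is worn out: unscrew its red knob, which has a left-hand thread, by turning it clockwise while pressing it down with a steady 20 N or so to take the spring's load off the thread, and do not pull before it is out of the thread. Stand the knob flange down in the wooden tray, then lift the drum straight off the spindle and stand it upright in the tray beside the knob. Set both down without dropping them, let go, and leave the other things where they are.

Things in the scene. Friction and masses are not known exactly. Their poses are not given: they have to be found in the camera images.
- sander: Spindle sander let into the bench, fixed: grey cast table 300 x 270 mm, its top 40 mm above the bench, an upright steel spindle in the middle. Origin on the spindle axis at bench height, z up, yaw varies. The spindle is locked. It is 18 mm in diameter up to the drum's top, then a threaded stub 15.5 mm long.
- spindle_tip (a point): Top end of the threaded stub, on the spindle axis, 137.5 mm above the bench. The thread is coarse and left-hand: seen from above, clockwise loosens and lifts the knob 12 mm per turn (1.9 mm per radian), anticlockwise tightens. The knob is out of the thread after 3.6 to 4.3 rad of clockwise turning, and only then lifts off freely.
- seat (a joint): Height (m) of the sprung steel seat under the drum, near 0 while clamped. It pushes drum and knob up with about 30 N while tight, 1.7 N less per mm of rise, to its stop at 9 mm, and so loads the thread; a hand pressing the knob down by P leaves the spring force less P on the thread. Keep that under 17 N, up or down, while turning. Pressed so, the knob takes about 0.4 N m to turn.
- knob: Red clamping knob, 90 g, white line on top: round knurled head 44 mm in diameter from 17 to 34 mm above its underside, to be gripped anywhere round it; neck 33 mm; steel flange 44 mm wide, 4 mm thick at the foot. Origin at the centre of the underside (122 mm above the bench while tight), z up. Pulling at it with over 25 N while tight harms the thread.
- drum: Worn sanding drum, 160 g: upright rubber cylinder with brown abrasive sleeve, 51 mm in diameter, 76 mm tall; its 21 mm bore sits loosely on the 18 mm spindle. Origin at the centre of the underside (46 mm above the bench while clamped, 55 mm once the knob is off), z up. Grip it round the top. It may turn with the knob. Its underside must rise above the spindle tip before it goes sideways.
- tray: Shallow open tray of dark wood, fixed on the bench, 240 mm (its x) by 170 mm (its y), walls 8 mm thick and 26 mm high; empty. Origin under its centre at bench height, yaw varies. The inner floor is 8 mm above the bench. Room for knob and drum side by side along its x.
- file: Bystander lying on the sander's table: file with pale wooden handle, 245 mm long, 26 mm high; origin near its middle on the table.
- can: Bystander: white spray can with red band and cap, 62 mm in diameter, 170 mm tall; origin at the centre of its foot.
- tape: Bystander lying flat on the sander's table: roll of blue tape, 68 mm in diameter, 24 mm high; origin at the centre of its underside.
- bamboo: Bystander: bamboo flute blank lying on the bench, 280 mm long, 34 mm thick; origin under its middle.
Mind the look-alikes: they are no part of the job. There is more than one size of the drum; the job needs the middle-sized. What is meant by the knob is not pink, and is the larger of those in its own colour.

How it is judged:
On the way, in this order (a step that is already met when the one before it is completed fails the run):
1. the knob is unscrewed and lifted clear of the spindle, the drum still on it (z of knob in the frame of sander above 0.14 m and horizontal distance between drum and sander below 0.006 m and z of drum in the frame of sander below 0.06 m), for 0.1 s.
2. the knob stands in the tray, let go, the drum still on the spindle (x of knob in the frame of tray between -0.092 and 0.092 m and y of knob in the frame of tray between -0.057 and 0.057 m and z of knob in the frame of tray below 0.013 m and angle between knob's own z axis and vertical below 0.12 rad and linear speed of knob below 0.02 m/s and contact force between the fingers and knob below 0.1 N and horizontal distance between drum and sander below 0.006 m and z of drum in the frame of sander below 0.06 m), for 0.2 s.
3. the drum is lifted clear of the spindle tip (z of drum in the frame of sander above 0.138 m), for 0.1 s.
At the end, for the whole second after the job is handed in: Knob and drum both stand on the tray's floor within its walls, upright within 0.12 rad (knob flange down, underside less than 13 mm above the bench), at rest and untouched (x of knob in the frame of tray between -0.092 and 0.092 m and y of knob in the frame of tray between -0.057 and 0.057 m and z of each of knob, drum in the frame of tray below 0.013 m and angle between each of knob, drum's own z axis and vertical below 0.12 rad and linear speed of each of knob, drum below 0.02 m/s and contact force between the fingers and knob below 0.1 N and x of drum in the frame of tray between -0.089 and 0.089 m and y of drum in the frame of tray between -0.054 and 0.054 m and contact force between the fingers and drum below 0.1 N).
It fails at once if the thread is forced: the knob, firmly held, is turned with more than 17 N on the thread, or the thread or spindle is ever loaded by more than 60 N (contact force between knob and sander above 60 N or (contact force between knob and sander above 17 N and angular speed of knob above 0.25 rad/s and contact force between the fingers and knob above 38 N)).
It fails at once if the spindle is forced by the drum: more than 40 N between drum and spindle once the knob is off (contact force between drum and sander above 40 N and horizontal distance between knob and sander above 0.03 m).
It fails at once if knob or drum is dropped: it moves faster than 0.6 m/s while not held ((linear speed of knob above 0.6 m/s and contact force between the fingers and knob below 0.05 N) or (linear speed of drum above 0.6 m/s and contact force between the fingers and drum below 0.05 N)).
It fails at once if the file, spray can, tape or bamboo is moved by more than 15 mm (distance of any of file, can, tape, bamboo from where it was at the start of the episode above 0.015 m).
It also fails if it takes over 72 s, if anything falls off the work surface, if the arm or the gripper's body presses on something with over 40 N, if the wrist force passes 120 N, or if a joint passes its speed limit or range.

### The arm

A 6-joint arm with a two-finger parallel gripper is mounted at the origin on the work surface. World frame = base frame: x ahead of the robot, y to its left, z up, the work surface at z = 0. Lengths are in m, angles in rad, forces in N, time in s.
With the tool pointing down it reaches from about 0.25 to 0.775 m from the base axis. Payload 4 kg.
Tool frame: the origin (TCP) lies at the centre of the arm's flange, where the gripper is bolted on; the fingertips stand 199 mm ahead of it and the grasp point (between the pads) lies 180 mm ahead of it (robot.tcp_to_tips is the z of the fingertips in the tool frame, in m); z points along the fingers, y is the line along which they close (so a half turn about z gives the same grasp; the last joint's range is limited). The gripper opens to 94 mm and grips with 3 to 60 N. Pads are 16 mm wide; open, the fingers measure 119 mm over their backs; the gripper's body (75 mm by 177 mm) begins 78 mm behind the grasp point.
Start: joints at [1.153, 0.087, 1.371, -0, 1.684, -0.103], TCP at [0.17, 0.523, 0.405] pointing down, gripper open.
Joint ranges: [-3.1, 3.1], [-0.76, 2.03], [0.27, 2.55], [-1.08, 4.22], [0.17, 2.65], [-2.57, 2.57]. Speed limits (rad/s): [2.79, 2.79, 3.14, 3.14, 3.14, 3.14].

### API

Orientations are given as [roll, pitch, yaw] about the fixed x, y, z axes, in that order (R = Rz(yaw) Ry(pitch) Rx(roll)).
In Python, from bench import robot gives the robot as it stands.
- The arm moves only by the tool play_rows, never from a script. Its arguments are lists of equal length, an entry for each row: "translation": the shift along the tool's x, y, z scaled (see below), a list of three; "twist": the turn, a rotation vector about the tool's x, y, z scaled (see below), a list of three; "gripper": the opening, from -1 (shut) to 1 (fully open). A call has 1 to 8 rows; each row shifts and turns the commanded pose from where the row before left it, along the tool's axes as they then stand; what a row does not reach is not made up. The controller multiplies each number of a shift by 0.04 m and each number of a turn by 0.1 rad. A row lasts 1/10 s, in which the tool goes at most 50 mm and 8.59 degrees, less where a joint would pass 70% of its speed; a pose out of reach is approached as far as the arm can. A call with a number of a shift or a turn outside -1 to 1 is refused whole. A call with a gripper value outside its range is refused whole. The fingers move at their own pace and stop on an object; the grip force is fixed at half the most. Time passes only in rows, so rows that do not move let the fingers close. It gives the time, the measured TCP pose, the force, the opening and the grip force at its end, in the units of the state.
- robot.get_obs(): the state, without advancing time (a new reading comes with each control period).
- robot.snapshot(name): name is "side" or "top"; returns the picture (480x640x3 uint8, red, green, blue); there is no depth.
- robot.camera_model(name): a dict with "camera_matrix" (3x3 intrinsics, pixels), "rvec" (rotation vector, rad) and "tvec" (3), from world to camera coordinates, as OpenCV has them. Camera axes: x right, y down, z forward; pixel columns grow to the right and rows downward; lengths in m; the calibration is good to about 2 mm. A picture is of the moment at which its call begins. camera_model takes no time and is no camera call.
- robot.close_job(): hands the job in; it is judged then, once.
Trained networks look in the newest picture that a camera, given by its name, has taken for a name from the list of things; names that differ only in an ending like _2 or _b are one class to them, and where a whole thing is asked for, a point or a joint stands for the part that bears it (a point fixed in the world has none). Each returns a list of dicts, best first, with "score" (0 to 1); they miss things now and then, are a little off and sometimes report something else, mostly with a low value. They report only what shows in the picture. A call takes as long as a camera call. They do not tell look-alikes from the thing itself.
- robot.recognise(name, camera): "centre" ([x, y, z] in m, in world coordinates, good to about 4 mm: the middle of the surface that is visible of it).
- robot.spot_point(name, camera): "centre" ([x, y, z] in m, in world coordinates, good to about 4 mm: a listed point, or the origin of a listed thing).
The state is a dict: "time": time; "joint_positions": joint angles; "qvel": joint speeds; "joint_torque": joint torques, N m; "tool_pos": TCP position; "ee_rot": TCP orientation; "wrist_force": force on the tool from outside, world axes, zero at the start; "wrist_torque": the same for the moment, N m; "width": finger opening in m; "finger_force": force on a finger pad.
Only numpy, scipy, OpenCV 4.12 (cv2) and the standard library are available. Lean on these libraries where they do the work, as an engineer would, in place of code of your own. Each camera call takes 0.05 s, during which the arm holds its last target. There are 200 camera calls.

## Working session

There is one attempt and no reset: what is moved stays moved. The work goes in short steps, Python scripts to look and compute and a tool call to move; the robot and the scene stay as the last step left them, time stands still between calls to the robot, and variables do not carry over. Pictures are saved under pics/ and viewed, at most 10 in all, crops included, and the job is handed in when it is done.

Besides the shell and the picture viewer there is one more tool, called as a command line: name --argument value ..., lists and objects as JSON in quotes. play_rows: Moves the arm, as the interface text tells. Its arguments: {"type":"object","properties":{"translation":{"type":"array","items":{"type":"array","items":{"type":"number","minimum":-1,"maximum":1}}},"twist":{"type":"array","items":{"type":"array","items":{"type":"number","minimum":-1,"maximum":1}}},"gripper":{"type":"array","items":{"type":"number"}}},"required":["translation","twist","gripper"]}

```bash
mkdir -p pics; ls; python3 - <<'E'
from bench import robot
import cv2
for c in("side","top"):
    cv2.imwrite(f"pics/{c}0.png",robot.snapshot(c)[:,:,::-1])
    for n in("knob","drum","tray","sander","spindle_tip","file","can","tape","bamboo"):
        for f in("recognise","spot_point"):
            try: print(c,n,f,[(round(d["score"],2),[round(float(v),3) for v in d["centre"]]) for d in getattr(robot,f)(n,c)])
            except Exception as e: print(c,n,f,e)
    m=robot.camera_model(c);print(m)
print(robot.get_obs(),robot.tcp_to_tips)
E
```

```text
pics
side knob recognise [(0.71, [0.535, -0.26, 0.159]), (0.71, [0.285, -0.286, 0.023]), (0.69, [0.592, -0.024, 0.034])]
side knob spot_point [(0.81, [0.286, -0.283, -0.003]), (0.77, [0.598, -0.015, 0.0]), (0.73, [0.546, -0.255, 0.125]), (0.66, [0.543, -0.26, -0.001])]
side drum recognise [(0.74, [0.785, -0.274, 0.042]), (0.73, [0.488, -0.003, 0.082]), (0.62, [0.521, -0.272, 0.092]), (0.44, [0.533, -0.261, 0.159])]
side drum spot_point [(0.91, [0.799, -0.271, 0.001]), (0.75, [0.503, 0.012, -0.0]), (0.65, [0.536, -0.26, 0.048])]
side tray recognise [(0.89, [0.525, 0.174, 0.008])]
side tray spot_point [(0.89, [0.538, 0.17, -0.002])]
side sander recognise [(0.83, [0.507, -0.28, 0.039])]
side sander spot_point [(0.62, [0.539, -0.259, 0.001])]
side spindle_tip recognise [(0.96, [0.508, -0.28, 0.037])]
side spindle_tip spot_point [(0.73, [0.542, -0.264, 0.138]), (0.28, [0.619, -0.191, 0.04])]
side file recognise [(0.91, [0.479, -0.354, 0.054])]
side file spot_point [(0.84, [0.511, -0.362, 0.041])]
side can recognise [(0.77, [0.482, 0.463, 0.093])]
side can spot_point [(0.9, [0.49, 0.483, -
[... 2212 characters left out ...]
ositions': array([ 1.15289320e+00,  8.71773037e-02,  1.37070184e+00,  2.05885231e-05,
        1.68358603e+00, -1.03084110e-01]), 'qvel': array([ 2.12508468e-03,  1.28362779e-03, -8.35377709e-05,  5.71482252e-04,
        9.63947039e-04, -1.19670466e-04]), 'joint_torque': array([ 2.43517943e-04, -3.40031290e+01, -3.02590585e+01,  7.18239625e-02,
        2.36199447e-02, -8.22656631e-06]), 'tool_pos': array([0.17029609, 0.52296784, 0.40471736]), 'ee_rot': array([ 3.14146375e+00, -7.23141107e-06,  2.82677596e+00]), 'wrist_force': array([ 0.38650233,  0.68840151, -0.81407224]), 'wrist_torque': array([-0.00960686,  0.01112828,  0.02228669]), 'finger_force': 0.0, 'width': 0.09442117586098497} 0.1992
```

View pics/side0.png

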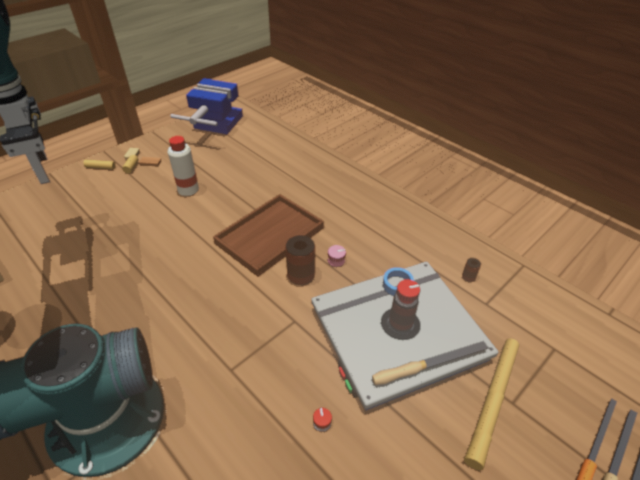

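View pics/top0.png

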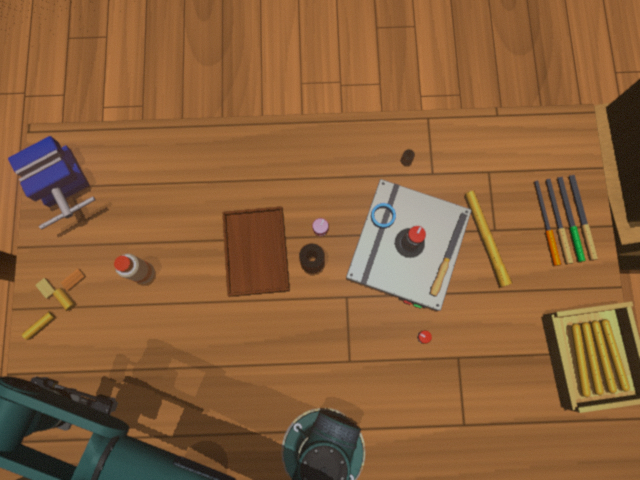

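Look-alikes:
- **Knob:** the red one on the spindle (side 407,290; top 417,235), a small red one on the bench (side 322,418) and a pink one (side 337,255).
- **Drum:** the one on the spindle (side 405,315), a bigger one (side 300,260) and a smaller one (side 472,268).

I choose the knob and drum on the spindle. Next I'll check them in a close crop and triangulate.

```bash
cat > h.py <<'E'
from bench import robot
import numpy as np, cv2
def cam(c):
    m=robot.camera_model(c);K=m["camera_matrix"];R=cv2.Rodrigues(m["rvec"])[0];return K,R,np.array(m["tvec"]).ravel()
def tri(p):
    P=[];
    for c in("side","top"):
        K,R,t=cam(c);P.append(K@np.c_[R,t])
    X=cv2.triangulatePoints(P[0],P[1],np.array(p["side"],float).reshape(2,1),np.array(p["top"],float).reshape(2,1)).ravel();return X[:3]/X[3]
def onplane(c,uv,z):
    K,R,t=cam(c);d=R.T@np.linalg.inv(K)@np.array([*uv,1.]);o=-R.T@t;return o+d*(z-o[2])/d[2]
def proj(c,X):
    K,R,t=cam(c);return cv2.projectPoints(np.array(X,float).reshape(-1,3),cv2.Rodrigues(R)[0],t,K,None)[0].reshape(-1,2)
E
python3 - <<'E'
from h import *
im={c:cv2.imread(f"pics/{c}0.png") for c in("side","top")}
box={"side":(385,270,430,320),"top":(395,215,440,260)}
tb={"side":(205,185,335,285),"top":(215,198,297,305)}
ce={}
for c in im:
    x0,y0,x1,y1=box[c];h=cv2.cvtColor(im[c],cv2.COLOR_BGR2HSV)[y0:y1,x0:x1].astype(int)
    m=(((h[...,0]<6)|(h[...,0]>172))&(h[...,1]>140)&(h[...,2]>110)).astype(np.uint8)
    ys,xs=np.nonzero(m);hull=cv2.convexHull(np.c_[xs,ys].astype(np.int32))
    M=cv2.moments(hull);ce[c]=(x0+M["m10"]/M["m00"],y0+M["m01"]/M["m00"])
    print(c,ce[c],xs.min()+x0,xs.max()+x0,ys.min()+y0,ys.max()+y0)
    print("plane .148",onplane(c,ce[c],.148))
    # model projection of head for several positions
print("tri",tri(ce))
# fit: project head cylinder silhouettes and match centroid
from scipy.optimize import least_squares
a=np.linspace(0,2*np.pi,60)
def cen(c,x,y,zb):
    P=np.concatenate([np.c_[x+.022*np.cos(a),y+.022*np.sin(a),np.full(60,zb+h)] for h in(.017,.034)])
    M=cv2.moments(cv2.convexHull(proj(c,P).astype(np.float32)));return np.array([M["m10"]/M["m00"],M["m01"]/M["m00"]])
r=least_squares(lambda q:np.concatenate([cen(c,*q)-ce[c] for c in im]),[.542,-.258,.122],diff_step=1e-3);print("fit",r.x,r.fun)
# tray: corners at rim
for c in im:
    x0,y0,x1,y1=tb[c];h=cv2.cvtColor(im[c],cv2.COLOR_BGR2HSV)[y0:y1,x0:x1]
    g=im[c][y0:y1,x0:x1,2];m=((g<120)&(h[...,1]>90)).astype(np.uint8)
    n,l,s,_=cv2.connectedComponentsWithStats(m);k=1+np.argmax(s[1:,4]);ys,xs=np.nonzero(l==k)
    q=cv2.approxPolyDP(cv2.convexHull(np.c_[xs,ys].astype(np.int32)),6,True).reshape(-1,2)+[x0,y0];print(c,q.tolist())
    for u in q: print(onplane(c,u,.026).round(3),onplane(c,u,0).round(3))
a1=im["side"][235:375,290:500];b=im["top"][180:320,215:425]
cv2.imwrite("pics/crop.png",cv2.vconcat([cv2.resize(a1,(420,280),interpolation=2),cv2.resize(b[:, :],(420,280),interpolation=2)]))
E
```

```text
side (408.0749842470069, 288.24574669187143) 398 418 280 296
plane .148 [ 0.5477532  -0.25605295  0.148     ]
top (416.4067510548523, 234.05232067510548) 408 424 226 242
plane .148 [ 0.54120025 -0.25879664  0.148     ]
tri [ 0.54064045 -0.25823871  0.15529543]
fit [ 0.54098948 -0.258469    0.13017657] [-0.54151464  0.11735658  0.46367846 -0.57288069]
side [[323, 223], [307, 284], [257, 275], [214, 242], [278, 196]]
[0.657 0.088 0.026] [0.677 0.108 0.   ]
[ 0.483 -0.036  0.026] [ 0.497 -0.02   0.   ]
[0.416 0.065 0.026] [0.429 0.085 0.   ]
[0.407 0.227 0.026] [0.42  0.251 0.   ]
[0.645 0.255 0.026] [0.665 0.281 0.   ]
top [[282, 207], [296, 237], [289, 290], [229, 296], [215, 240], [223, 212]]
[0.658 0.092 0.026] [0.665 0.093 0.   ]
[0.57  0.054 0.026] [0.576 0.055 0.   ]
[0.423 0.077 0.026] [0.425 0.079 0.   ]
[0.412 0.242 0.026] [0.415 0.246 0.   ]
[0.57  0.281 0.026] [0.575 0.286 0.   ]
[0.65  0.259 0.026] [0.656 0.263 0.   ]
```

View pics/crop.png

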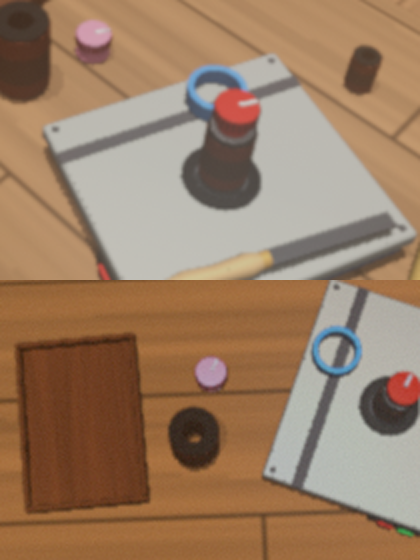

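The crop shows the tall-necked red knob on top of the drum on the spindle (side about 408,288). Its top disc triangulates to (0.541, -0.258, 0.155), which agrees with the given 0.156. The tray is centred at (0.539, 0.170) with yaw about 0.07. Now I'll move above the knob.

play_rows --translation '[[-0.74,-0.78,0],[-0.74,-0.78,0],[-0.74,-0.78,0],[-0.74,-0.78,0],[-0.74,-0.78,0],[-0.74,-0.78,0],[-0.74,-0.78,0],[-0.74,-0.78,0]]' --twist '[[0,0,0],[0,0,0],[0,0,0],[0,0,0],[0,0,0],[0,0,0],[0,0,0],[0,0,0]]' --gripper '[1,1,1,1,1,1,1,1]'

```text
time: 2.7
tool_pos: [0.3183, 0.2107, 0.405]
ee_rot: [3.141, 0.001, 2.827]
wrist_force: [0.9, 0.5, -0.0]
width: 0.0941
finger_force: 0.0
```

play_rows --translation '[[-0.74,-0.78,0],[-0.74,-0.78,0],[-0.74,-0.78,0],[-0.74,-0.78,0],[-0.74,-0.78,0],[-0.74,-0.78,0],[-0.74,-0.78,0],[-0.74,-0.78,0]]' --twist '[[0,0,0],[0,0,0],[0,0,0],[0,0,0],[0,0,0],[0,0,0],[0,0,0],[0,0,0]]' --gripper '[1,1,1,1,1,1,1,1]'

```text
time: 3.5
tool_pos: [0.4664, -0.1002, 0.4049]
ee_rot: [3.141, 0.001, 2.826]
wrist_force: [1.0, 0.5, 0.7]
width: 0.094
finger_force: 0.0
```

play_rows --translation '[[-0.75,-0.8,0],[-0.75,-0.8,0],[-0.75,-0.8,0],[-0.75,-0.79,0],[0,0,0],[0,0,0],[0,0,0],[0,0,0]]' --twist '[[0,0,0],[0,0,0],[0,0,0],[0,0,0],[0,0,-1],[0,0,-1],[0,0,-1],[0,0,-1]]' --gripper '[1,1,1,1,1,1,1,1]'

```text
time: 4.3
tool_pos: [0.5407, -0.2571, 0.4044]
ee_rot: [3.141, -0.0, -3.053]
wrist_force: [0.2, 0.8, 0.3]
width: 0.0938
finger_force: 0.0
```

play_rows --translation '[[0,0,0],[0,0,0],[0,0,0],[0,0,0]]' --twist '[[0,0,-1],[0,0,-1],[0,0,0],[0,0,0]]' --gripper '[1,1,1,1]'

```text
time: 4.7
tool_pos: [0.5406, -0.2568, 0.4046]
ee_rot: [3.141, -0.0, -2.858]
wrist_force: [0.7, 0.9, -0.4]
width: 0.0938
finger_force: 0.0
```

```bash
python3 - <<'E'
from h import *
o=robot.get_obs();print(o["joint_positions"].round(3),o["tool_pos"].round(4),o["ee_rot"].round(3),o["wrist_force"])
for c in("side","top"):
    im=robot.snapshot(c)[:,:,::-1];cv2.imwrite(f"pics/{c}1.png",im)
a=cv2.imread("pics/side1.png")[150:380,300:520];b=cv2.imread("pics/top1.png")[130:340,310:530]
cv2.imwrite("pics/app.png",cv2.hconcat([cv2.resize(a,(400,420)),cv2.resize(b,(400,420))]))
E
```

```text
[-0.538  0.196  1.249  0.     1.697 -2.392] [ 0.5406 -0.2568  0.4046] [ 3.141 -0.    -2.858] [ 0.69734749  0.90062895 -0.35197238]
```

View pics/app.png

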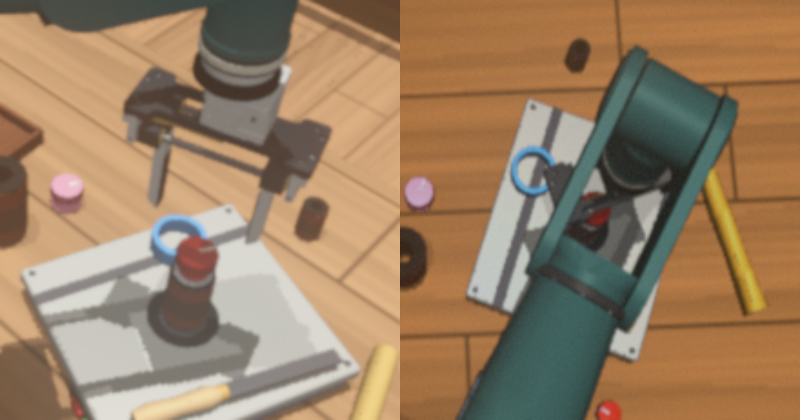

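The side crop shows the fingers open on either side of the red knob, about 50 mm above it. I'll descend and grip.

play_rows --translation '[[0,-0.04,0.5],[0,0,0.5],[0,0,0.5],[0,0,0.35],[0,0,0],[0,0,0]]' --twist '[[0,0,0],[0,0,0],[0,0,0],[0,0,0],[0,0,0],[0,0,0]]' --gripper '[1,1,1,1,1,0.2]'

```text
time: 5.4
tool_pos: [0.5412, -0.2584, 0.3309]
ee_rot: [-3.142, 0.0, -2.857]
wrist_force: [-0.4, 0.5, 0.6]
width: 0.0889
finger_force: 0.0
```

play_rows --translation '[[0,0,0],[0,0,0],[0,0,0]]' --twist '[[0,0,0],[0,0,0],[0,0,0]]' --gripper '[0.1,0,0]'

```text
time: 5.7
tool_pos: [0.5413, -0.2584, 0.3317]
ee_rot: [-3.14, 0.001, -2.856]
wrist_force: [-0.5, 0.5, -0.4]
width: 0.0655
finger_force: 0.0
```

play_rows --translation '[[0,0,0],[0,0,0],[0,0,0],[0,0,0]]' --twist '[[0,0,0],[0,0,0],[0,0,0],[0,0,0]]' --gripper '[-0.5,-1,-1,-1]'

```text
time: 6.1
tool_pos: [0.5412, -0.2587, 0.3308]
ee_rot: [-3.14, 0.0, -2.857]
wrist_force: [0.9, -2.3, -0.5]
width: 0.0435
finger_force: 30.0
```

```bash
python3 -c "
from bench import robot
o=robot.get_obs();print(o)"
```

```text
{'time': 6.1, 'joint_positions': array([-5.40292725e-01,  2.21834930e-01,  1.36422590e+00, -5.43752769e-04,
        1.55439912e+00, -2.39599106e+00]), 'qvel': array([ 0.00011163, -0.00176124, -0.00011216, -0.00031483,  0.0019566 ,
       -0.00166318]), 'joint_torque': array([ 7.92169813e-01, -3.91424954e+01, -2.90429109e+01,  3.03394441e-01,
        4.95905690e-01,  1.39327880e-03]), 'tool_pos': array([ 0.54117583, -0.25870685,  0.33084537]), 'ee_rot': array([-3.14039164e+00,  3.69000059e-04, -2.85668182e+00]), 'wrist_force': array([ 0.91056543, -2.30675737, -0.48020235]), 'wrist_torque': array([-0.23912968, -0.11796725,  0.01281259]), 'finger_force': 30.000050961971283, 'width': 0.0434767188006846}
```

Gripped well centred, with only 2 N of side force. I'll press down gently to learn the stiffness.

play_rows --translation '[[0,0,0.02],[0,0,0.02],[0,0,0]]' --twist '[[0,0,0],[0,0,0],[0,0,0]]' --gripper '[-1,-1,-1]'

```text
time: 6.4
tool_pos: [0.5411, -0.2586, 0.3307]
ee_rot: [-3.14, 0.001, -2.857]
wrist_force: [-0.7, -1.5, 5.4]
width: 0.0435
finger_force: 30.0
```

play_rows --translation '[[0,0,0.03],[0,0,0.03],[0,0,0.03],[0,0,0],[0,0,0]]' --twist '[[0,0,0],[0,0,0],[0,0,0],[0,0,0],[0,0,0]]' --gripper '[-1,-1,-1,-1,-1]'

```text
time: 6.9
tool_pos: [0.5409, -0.2584, 0.3304]
ee_rot: [-3.138, 0.003, -2.857]
wrist_force: [-4.8, 0.3, 16.1]
width: 0.0435
finger_force: 30.0
```

play_rows --translation '[[0,0,0.03],[0,0,0.01],[0,0,0],[0,0,0],[0,0,0],[0,0,0],[0,0,-0.002],[0,0,-0.002]]' --twist '[[0,0,0],[0,0,0],[0,0,0],[0,0,0.3],[0,0,0.4],[0,0,0.5],[0,0,0.5],[0,0,0.5]]' --gripper '[-1,-1,-1,-1,-1,-1,-1,-1]'

```text
time: 7.7
tool_pos: [0.5414, -0.2586, 0.3306]
ee_rot: [-3.136, 0.007, -3.078]
wrist_force: [-2.6, 0.4, 17.4]
width: 0.0432
finger_force: 30.0
```

play_rows --translation '[[0,0,0.01],[0,0,-0.002],[0,0,-0.003],[0,0,-0.003],[0,0,-0.003],[0,0,-0.003],[0,0,-0.003],[0,0,-0.003]]' --twist '[[0,0,0.5],[0,0,0.6],[0,0,0.6],[0,0,0.6],[0,0,0.6],[0,0,0.6],[0,0,0.6],[0,0,0.6]]' --gripper '[-1,-1,-1,-1,-1,-1,-1,-1]'

```text
time: 8.5
tool_pos: [0.5416, -0.2588, 0.3313]
ee_rot: [-3.139, 0.01, 2.735]
wrist_force: [-3.2, -0.9, 17.8]
width: 0.0432
finger_force: 30.0
```

```bash
python3 -c "
from h import *
o=robot.get_obs();print(o['wrist_torque'],o['wrist_force'],o['tool_pos'])
a=robot.snapshot('side')[150:380,300:520,::-1];b=robot.snapshot('top')[200:290,370:470,::-1]
cv2.imwrite('pics/turn.png',cv2.hconcat([cv2.resize(a,(400,420)),cv2.resize(b,(400,420))]))"
```

```text
[-0.04992297  0.50049911  0.28399777] [-3.1740355  -0.93502832 17.77131673] [ 0.54158949 -0.25883336  0.33127701]
```

View pics/turn.png

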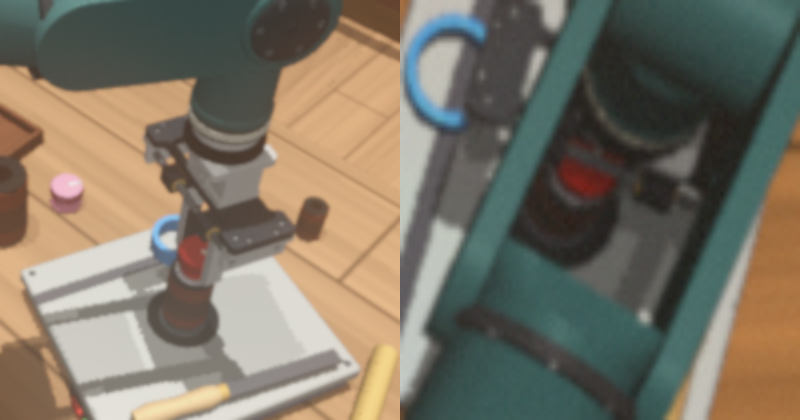

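The crop shows the fingers clamped round the red head and turned. The z reading is rising with the turn and the press is steady at about 18 N. I'll carry on.

play_rows --translation '[[0,0,0.005],[0,0,-0.003],[0,0,-0.004],[0,0,-0.004],[0,0,-0.004],[0,0,-0.004],[0,0,-0.004],[0,0,-0.004]]' --twist '[[0,0,0.7],[0,0,0.8],[0,0,0.8],[0,0,0.8],[0,0,0.8],[0,0,0.8],[0,0,0.8],[0,0,0.8]]' --gripper '[-1,-1,-1,-1,-1,-1,-1,-1]'

```text
time: 9.4
tool_pos: [0.5412, -0.2593, 0.3323]
ee_rot: [3.139, 0.01, 2.104]
wrist_force: [-3.5, -2.7, 18.0]
width: 0.0435
finger_force: 30.0
```

play_rows --translation '[[0,0,-0.003],[0,0,-0.003],[0,0,-0.004],[0,0,-0.004],[0,0,-0.004],[0,0,-0.004],[0,0,-0.004],[0,0,-0.004]]' --twist '[[0,0,0.8],[0,0,0.8],[0,0,0.8],[0,0,0.8],[0,0,0.8],[0,0,0.8],[0,0,0.8],[0,0,0.8]]' --gripper '[-1,-1,-1,-1,-1,-1,-1,-1]'

```text
time: 10.2
tool_pos: [0.5412, -0.2588, 0.3334]
ee_rot: [3.134, 0.005, 1.464]
wrist_force: [-3.1, -0.9, 18.6]
width: 0.0432
finger_force: 30.0
```

play_rows --translation '[[0,0,-0.004],[0,0,-0.004],[0,0,-0.004],[0,0,-0.004],[0,0,-0.004],[0,0,-0.004],[0,0,-0.004],[0,0,-0.004]]' --twist '[[0,0,0.8],[0,0,0.8],[0,0,0.8],[0,0,0.8],[0,0,0.8],[0,0,0.8],[0,0,0.8],[0,0,0.8]]' --gripper '[-1,-1,-1,-1,-1,-1,-1,-1]'

```text
time: 11.0
tool_pos: [0.5413, -0.259, 0.3344]
ee_rot: [3.132, -0.0, 0.824]
wrist_force: [-3.6, -2.1, 17.8]
width: 0.0435
finger_force: 30.0
```

play_rows --translation '[[0,0,-0.004],[0,0,-0.004],[0,0,-0.004],[0,0,-0.004],[0,0,-0.004],[0,0,-0.004],[0,0,-0.004],[0,0,-0.004]]' --twist '[[0,0,0.8],[0,0,0.8],[0,0,0.8],[0,0,0.8],[0,0,0.8],[0,0,0.8],[0,0,0.8],[0,0,0.8]]' --gripper '[-1,-1,-1,-1,-1,-1,-1,-1]'

```text
time: 11.8
tool_pos: [0.5411, -0.2589, 0.3351]
ee_rot: [3.135, -0.005, 0.184]
wrist_force: [-3.1, -0.4, 16.7]
width: 0.0434
finger_force: 30.0
```

play_rows --translation '[[0,0,-0.002],[0,0,-0.003],[0,0,-0.003],[0,0,-0.003],[0,0,-0.003],[0,0,-0.003],[0,0,-0.003],[0,0,-0.003]]' --twist '[[0,0,0.8],[0,0,0.8],[0,0,0.8],[0,0,0.8],[0,0,0.8],[0,0,0.8],[0,0,0.8],[0,0,0.8]]' --gripper '[-1,-1,-1,-1,-1,-1,-1,-1]'

```text
time: 12.6
tool_pos: [0.5415, -0.2588, 0.336]
ee_rot: [3.14, -0.009, -0.456]
wrist_force: [-2.6, -1.7, 16.9]
width: 0.0432
finger_force: 30.0
```

```bash
python3 -c "
from h import *
o=robot.get_obs();print(o['wrist_torque'],o['wrist_force'],o['tool_pos'],o['joint_positions'])"
```

```text
[-0.02928883  0.66618666  0.1584196 ] [-2.62113026 -1.6711262  16.89986507] [ 0.54145968 -0.25877887  0.33595819] [-5.40103139e-01  2.17539744e-01  1.35912355e+00 -7.35381569e-04
  1.55602112e+00  1.48680569e+00]
```

play_rows --translation '[[0,0,-0.003],[0,0,-0.003],[0,0,-0.003],[0,0,-0.003],[0,0,-0.003],[0,0,-0.003],[0,0,-0.003],[0,0,-0.003]]' --twist '[[0,0,0.8],[0,0,0.8],[0,0,0.8],[0,0,0.8],[0,0,0.8],[0,0,0.8],[0,0,0.8],[0,0,0.8]]' --gripper '[-1,-1,-1,-1,-1,-1,-1,-1]'

```text
time: 13.4
tool_pos: [0.5411, -0.2588, 0.3368]
ee_rot: [-3.139, -0.007, -1.096]
wrist_force: [-4.2, 0.4, 16.7]
width: 0.0433
finger_force: 30.0
```

```bash
python3 -c "
from h import *
o=robot.get_obs();print(o['wrist_torque'],o['wrist_force'],o['tool_pos'],o['joint_positions'])"
```

```text
[0.02397005 0.93197849 0.11624213] [-4.23711454  0.36091911 16.70713181] [ 0.54111462 -0.25879412  0.33684119] [-5.40253842e-01  2.16959511e-01  1.35804443e+00 -1.39921589e-03
  1.55909014e+00  2.12678573e+00]
```

play_rows --translation '[[0,0,-0.003],[0,0,-0.003],[0,0,-0.003],[0,0,-0.003],[0,0,0],[0,0,0]]' --twist '[[0,0,0.9],[0,0,0.9],[0,0,0.9],[0,0,0.8],[0,0,0],[0,0,0]]' --gripper '[-1,-1,-1,-1,-1,-1]'

```text
time: 14.0
tool_pos: [0.5411, -0.2586, 0.3375]
ee_rot: [-3.136, -0.005, -1.443]
wrist_force: [-3.6, 0.3, 17.3]
width: 0.0436
finger_force: 30.0
```

```bash
python3 -c "
from h import *
o=robot.get_obs();print(o['wrist_torque'],o['wrist_force'],o['tool_pos'],o['joint_positions'])"
```

```text
[ 0.12332521  1.03388691 -0.0743895 ] [-3.62862347  0.29190631 17.26152582] [ 0.54113595 -0.25863011  0.33745661] [-5.40127556e-01  2.16596444e-01  1.35724500e+00 -8.95877522e-04
  1.56037740e+00  2.47415098e+00]
```

play_rows --translation '[[0,0,-0.03],[0,0,-0.03],[0,0,-0.03],[0,0,-0.03],[0,0,0],[0,0,0]]' --twist '[[0,0,0],[0,0,0],[0,0,0],[0,0,0],[0,0,0],[0,0,0]]' --gripper '[-1,-1,-1,-1,-1,-1]'

```text
time: 14.6
tool_pos: [0.5414, -0.2586, 0.3385]
ee_rot: [-3.138, -0.003, -1.443]
wrist_force: [-0.2, -0.6, 6.7]
width: 0.0433
finger_force: 30.0
```

play_rows --translation '[[0,0,-0.03],[0,0,-0.03],[0,0,0],[0,0,0]]' --twist '[[0,0,0],[0,0,0],[0,0,0],[0,0,0]]' --gripper '[-1,-1,-1,-1]'

```text
time: 15.0
tool_pos: [0.5412, -0.2582, 0.3385]
ee_rot: [-3.142, 0.0, -1.443]
wrist_force: [0.9, -0.3, 3.1]
width: 0.0438
finger_force: 30.0
```

play_rows --translation '[[0,0,-0.03],[0,0,-0.03],[0,0,0],[0,0,0]]' --twist '[[0,0,0],[0,0,0],[0,0,0],[0,0,0]]' --gripper '[-1,-1,-1,-1]'

```text
time: 15.4
tool_pos: [0.541, -0.2583, 0.3402]
ee_rot: [3.14, 0.001, -1.443]
wrist_force: [0.5, -1.2, -1.7]
width: 0.0433
finger_force: 30.0
```

play_rows --translation '[[0,0,-0.03],[0,0,-0.03],[0,0,0],[0,0,0]]' --twist '[[0,0,0],[0,0,0],[0,0,0],[0,0,0]]' --gripper '[-1,-1,-1,-1]'

```text
time: 15.8
tool_pos: [0.541, -0.2583, 0.3435]
ee_rot: [3.142, 0.0, -1.443]
wrist_force: [0.5, -0.9, -1.0]
width: 0.0432
finger_force: 30.0
```

Free of the thread: the knob follows with only its own weight on the wrist. I'll lift it straight up, then turn the wrist back.

play_rows --translation '[[0,0,-0.2],[0,0,-0.4],[0,0,-0.5],[0,0,-0.5],[0,0,-0.4],[0,0,0],[0,0,0],[0,0,0]]' --twist '[[0,0,0],[0,0,0],[0,0,0],[0,0,0],[0,0,-0.4],[0,0,-0.8],[0,0,-1],[0,0,-1]]' --gripper '[-1,-1,-1,-1,-1,-1,-1,-1]'

```text
time: 16.6
tool_pos: [0.541, -0.2583, 0.4244]
ee_rot: [-3.141, -0.001, -1.119]
wrist_force: [-0.3, -0.2, -1.5]
width: 0.0429
finger_force: 30.0
```

play_rows --translation '[[0,0,0],[0,0,0],[0,0,0],[0,0,0],[0,0,0],[0,0,0],[0,0,0],[0,0,0]]' --twist '[[0,0,-1],[0,0,-1],[0,0,-1],[0,0,-1],[0,0,-1],[0,0,-1],[0,0,-1],[0,0,-1]]' --gripper '[-1,-1,-1,-1,-1,-1,-1,-1]'

```text
time: 17.4
tool_pos: [0.541, -0.2583, 0.4242]
ee_rot: [3.142, -0.001, -0.319]
wrist_force: [-0.7, -0.1, -1.4]
width: 0.0437
finger_force: 30.0
```

play_rows --translation '[[0,0,0],[0,0,0],[0,0,0],[0,0,0],[0,0,0],[0,0,0]]' --twist '[[0,0,-1],[0,0,-1],[0,0,-0.8],[0,0,-0.8],[0,0,-0.3],[0,0,0]]' --gripper '[-1,-1,-1,-1,-1,-1]'

```text
time: 18.0
tool_pos: [0.5411, -0.2583, 0.4239]
ee_rot: [3.141, -0.001, 0.066]
wrist_force: [0.1, 0.4, -0.3]
width: 0.0435
finger_force: 30.0
```

```bash
python3 - <<'E'
from h import *
for c in("side","top"):
    im=robot.snapshot(c)[:,:,::-1];cv2.imwrite(f"pics/{c}2.png",im)
    for n in("knob","drum"):print(c,n,[(round(d["score"],2),[round(float(v),3) for v in d["centre"]]) for d in robot.spot_point(n,c)])
a=cv2.imread("pics/side2.png")[120:400,280:520];cv2.imwrite("pics/lift.png",cv2.resize(a,(480,560)))
E
```

```text
side knob [(0.82, [0.542, -0.257, 0.216]), (0.77, [0.599, -0.018, 0.002]), (0.67, [0.288, -0.282, -0.004])]
side drum [(0.74, [0.796, -0.272, 0.007]), (0.7, [0.539, -0.259, 0.057]), (0.56, [0.506, 0.014, 0.001])]
top knob [(0.5, [0.602, -0.016, 0.002]), (0.43, [0.287, -0.279, -0.001]), (0.38, [0.541, -0.257, 0.217]), (0.29, [0.541, -0.258, -0.004])]
top drum [(0.77, [0.539, -0.26, 0.054]), (0.67, [0.506, 0.014, -0.002]), (0.57, [0.796, -0.269, -0.004])]
```

View pics/lift.png

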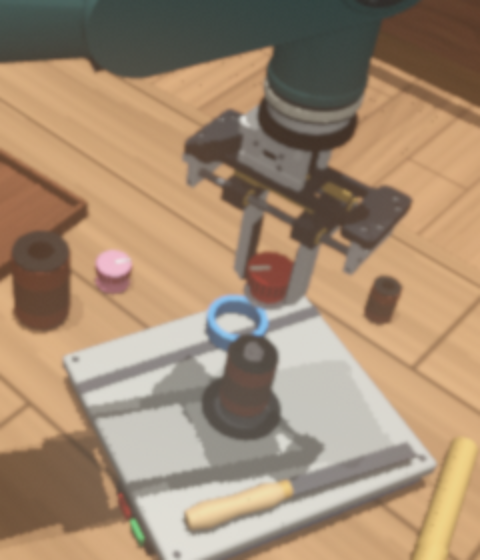

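The side crop shows the knob in the fingers and the drum alone on the spindle (crop 250,370). Networks put the knob at z 0.216 and the drum at 0.055. I'll move to the tray.

play_rows --translation '[[-0.055,-0.6,0],[-0.055,-0.97,0],[-0.055,-0.97,0],[-0.055,-0.97,0],[-0.055,-0.97,0],[-0.055,-0.97,0],[-0.055,-0.97,0],[-0.055,-0.97,0]]' --twist '[[0,0,0],[0,0,0],[0,0,0],[0,0,0],[0,0,0],[0,0,0],[0,0,0],[0,0,0]]' --gripper '[-1,-1,-1,-1,-1,-1,-1,-1]'

```text
time: 19.1
tool_pos: [0.5033, 0.0369, 0.4237]
ee_rot: [-3.142, -0.001, 0.066]
wrist_force: [0.9, 0.1, -1.0]
width: 0.0433
finger_force: 30.0
```

play_rows --translation '[[-0.05,-0.97,0],[-0.05,-0.97,0],[-0.05,-0.9,0],[0,-0.43,0.2],[0,0,0.8],[0,0,0.9],[0,0,0.9],[0,0,0.6]]' --twist '[[0,0,0],[0,0,0],[0,0,0],[0,0,0],[0,0,0],[0,0,0],[0,0,0],[0,0,0]]' --gripper '[-1,-1,-1,-1,-1,-1,-1,-1]'

```text
time: 19.9
tool_pos: [0.4882, 0.1655, 0.2846]
ee_rot: [3.141, 0.003, 0.067]
wrist_force: [0.1, -0.0, -1.1]
width: 0.0436
finger_force: 30.0
```

play_rows --translation '[[0,0,0.5],[0,0,0.4],[0,0,0.2],[0,0,0]]' --twist '[[0,0,0],[0,0,0],[0,0,0],[0,0,0]]' --gripper '[-1,-1,-1,-1]'

```text
time: 20.3
tool_pos: [0.4887, 0.1654, 0.2423]
ee_rot: [3.141, 0.003, 0.067]
wrist_force: [0.5, -0.5, -1.5]
width: 0.0433
finger_force: 30.0
```

play_rows --translation '[[0,0,0.3],[0,0,0.15],[0,0,0.08],[0,0,0.04],[0,0,0.03],[0,0,0]]' --twist '[[0,0,0],[0,0,0],[0,0,0],[0,0,0],[0,0,0],[0,0,0]]' --gripper '[-1,-1,-1,-1,-1,-1]'

```text
time: 20.9
tool_pos: [0.4892, 0.1655, 0.2196]
ee_rot: [-3.141, -0.0, 0.067]
wrist_force: [0.1, -0.4, -1.1]
width: 0.0434
finger_force: 30.0
```

play_rows --translation '[[0,0,0.03],[0,0,0.03],[0,0,0],[0,0,0]]' --twist '[[0,0,0],[0,0,0],[0,0,0],[0,0,0]]' --gripper '[-1,-1,-1,-1]'

```text
time: 21.3
tool_pos: [0.4891, 0.1655, 0.2171]
ee_rot: [-3.141, -0.0, 0.067]
wrist_force: [-0.5, 0.3, -1.0]
width: 0.0433
finger_force: 30.0
```

play_rows --translation '[[0,0,0.025],[0,0,0.025],[0,0,0],[0,0,0]]' --twist '[[0,0,0],[0,0,0],[0,0,0],[0,0,0]]' --gripper '[-1,-1,-1,-1]'

```text
time: 21.7
tool_pos: [0.4892, 0.1656, 0.2155]
ee_rot: [-3.141, -0.0, 0.067]
wrist_force: [-0.8, -0.4, 1.8]
width: 0.0436
finger_force: 30.0
```

Contact with the tray floor. I'll release and rise.

play_rows --translation '[[0,0,0],[0,0,0],[0,0,0],[0,0,0],[0,0,0],[0,0,0],[0,0,0]]' --twist '[[0,0,0],[0,0,0],[0,0,0],[0,0,0],[0,0,0],[0,0,0],[0,0,0]]' --gripper '[0,0.2,0.4,0.5,0.5,0.5,0.5]'

```text
time: 22.4
tool_pos: [0.4891, 0.1655, 0.215]
ee_rot: [-3.142, -0.0, 0.067]
wrist_force: [-0.8, 0.3, 0.4]
width: 0.0704
finger_force: 0.0
```

play_rows --translation '[[0,0,-0.2],[0,0,-0.5],[0,0,-0.8],[0,0,-0.8],[0,0,-0.8],[0,0,-0.8],[0,0,-0.8],[0,0,-0.4]]' --twist '[[0,0,0],[0,0,0],[0,0,0],[0,0,0],[0,0,0],[0,0,0],[0,0,0],[0,0,0]]' --gripper '[0.5,0.5,0.5,0.5,0.5,0.5,1,1]'

```text
time: 23.2
tool_pos: [0.489, 0.1655, 0.4236]
ee_rot: [-3.141, -0.006, 0.067]
wrist_force: [0.5, 0.3, 0.7]
width: 0.083
finger_force: 0.0
```

```bash
python3 - <<'E'
from h import *
for c in("side","top"):
    im=robot.snapshot(c)[:,:,::-1];cv2.imwrite(f"pics/{c}3.png",im)
    for n in("knob","drum","spindle_tip"):print(c,n,[(round(d["score"],2),[round(float(v),3) for v in d["centre"]]) for d in robot.spot_point(n,c)])
a=cv2.imread("pics/side3.png")[150:400,200:500];cv2.imwrite("pics/placed.png",cv2.resize(a,(600,500)))
E
```

```text
side knob [(0.65, [0.49, 0.168, 0.012]), (0.56, [0.6, -0.017, -0.001])]
side drum [(0.87, [0.538, -0.259, 0.054]), (0.82, [0.795, -0.272, 0.003]), (0.64, [0.505, 0.012, 0.001])]
side spindle_tip [(0.77, [0.54, -0.261, 0.139])]
top knob [(0.72, [0.289, -0.284, -0.002]), (0.63, [0.491, 0.169, 0.008]), (0.53, [0.601, -0.019, 0.001]), (0.26, [0.54, -0.258, 0.054])]
top drum [(0.95, [0.505, 0.015, -0.003]), (0.86, [0.544, -0.26, 0.053]), (0.48, [0.796, -0.27, -0.001])]
top spindle_tip [(0.62, [0.543, -0.256, 0.137])]
```

View pics/placed.png

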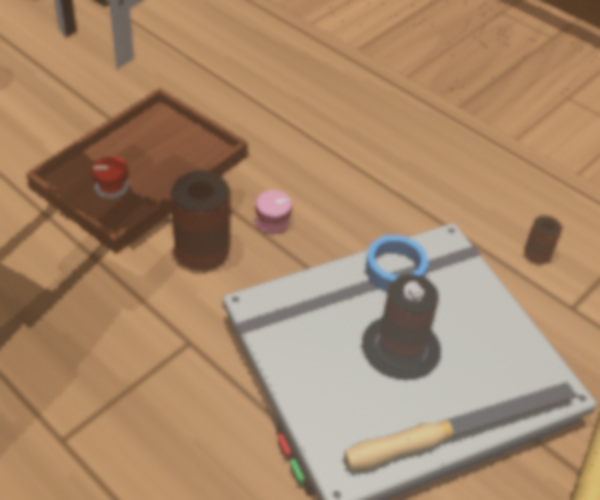

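The crop shows the knob standing flange down in the tray (crop 110,175) and the drum still on the spindle (crop 410,320). Now back to the drum.

play_rows --translation '[[0.055,0.7,0],[0.055,0.97,0],[0.055,0.97,0],[0.055,0.97,0],[0.055,0.97,0],[0.055,0.97,0],[0.055,0.97,0],[0.055,0.97,0]]' --twist '[[0,0,0],[0,0,0],[0,0,0],[0,0,0],[0,0,0],[0,0,0],[0,0,0],[0,0,0]]' --gripper '[1,1,1,1,1,1,1,1]'

```text
time: 24.4
tool_pos: [0.5265, -0.1338, 0.4178]
ee_rot: [-3.141, 0.002, 0.067]
wrist_force: [0.9, -0.2, 0.4]
width: 0.094
finger_force: 0.0
```

play_rows --translation '[[0.055,0.97,0],[0.055,0.97,0],[0.05,0.9,0],[0,0.33,0],[0,0,0],[0,0,0]]' --twist '[[0,0,0],[0,0,0],[0,0,0],[0,0,0],[0,0,0],[0,0,0]]' --gripper '[1,1,1,1,1,1]'

```text
time: 25.0
tool_pos: [0.5415, -0.2575, 0.4184]
ee_rot: [-3.14, 0.001, 0.067]
wrist_force: [-0.0, 0.1, 1.1]
width: 0.0942
finger_force: 0.0
```

play_rows --translation '[[0,0.025,0.4],[0,0,0.8],[0,0,0.8],[0,0,0.7],[0,0,0.4],[0,0,0],[0,0,0]]' --twist '[[0,0,0],[0,0,0],[0,0,0],[0,0,0],[0,0,0],[0,0,0],[0,0,0]]' --gripper '[1,1,1,1,1,1,0.5]'

```text
time: 25.7
tool_pos: [0.5418, -0.2579, 0.2957]
ee_rot: [-3.141, -0.001, 0.069]
wrist_force: [0.3, 0.5, 1.1]
width: 0.0889
finger_force: 0.0
```

play_rows --translation '[[0,0,0],[0,0,0],[0,0,0],[0,0,0],[0,0,0],[0,0,0]]' --twist '[[0,0,0],[0,0,0],[0,0,0],[0,0,0],[0,0,0],[0,0,0]]' --gripper '[0.3,0.2,0,-1,-1,-1]'

```text
time: 26.3
tool_pos: [0.5416, -0.2594, 0.2954]
ee_rot: [3.142, -0.0, 0.067]
wrist_force: [0.2, 0.3, 2.0]
width: 0.0503
finger_force: 30.0
```

play_rows --translation '[[0,0,-0.1],[0,0,-0.2],[0,0,-0.3],[0,0,-0.3],[0,0,0],[0,0,0]]' --twist '[[0,0,0],[0,0,0],[0,0,0],[0,0,0],[0,0,0],[0,0,0]]' --gripper '[-1,-1,-1,-1,-1,-1]'

```text
time: 26.9
tool_pos: [0.5417, -0.2594, 0.3319]
ee_rot: [3.141, -0.002, 0.067]
wrist_force: [0.3, 0.1, -1.6]
width: 0.0497
finger_force: 30.0
```

play_rows --translation '[[0,0,-0.3],[0,0,-0.5],[0,0,-0.6],[0,0,-0.6],[0,0,-0.4],[0,0,0],[0,0,0]]' --twist '[[0,0,0],[0,0,0],[0,0,0],[0,0,0],[0,0,0],[0,0,0],[0,0,0]]' --gripper '[-1,-1,-1,-1,-1,-1,-1]'

```text
time: 27.6
tool_pos: [0.5415, -0.2593, 0.4269]
ee_rot: [-3.142, -0.0, 0.067]
wrist_force: [-0.4, 0.4, -2.4]
width: 0.0494
finger_force: 30.0
```

```bash
python3 - <<'E'
from h import *
for c in("side","top"):
    im=robot.snapshot(c)[:,:,::-1];cv2.imwrite(f"pics/{c}4.png",im)
    for n in("drum","tray"):print(c,n,[(round(d["score"],2),[round(float(v),3) for v in d["centre"]]) for d in robot.spot_point(n,c)])
E
```

```text
side drum [(0.96, [0.542, -0.26, 0.186]), (0.74, [0.797, -0.272, 0.002]), (0.67, [0.505, 0.008, -0.001])]
side tray [(0.86, [0.538, 0.171, -0.002])]
top drum [(0.62, [0.506, 0.012, -0.0]), (0.51, [0.541, -0.259, 0.185]), (0.45, [0.793, -0.271, -0.001])]
top tray [(0.83, [0.539, 0.171, 0.004])]
```

play_rows --translation '[[0.1,-0.6,0],[0.17,-0.97,0],[0.17,-0.97,0],[0.17,-0.97,0],[0.17,-0.97,0],[0.17,-0.97,0],[0.17,-0.97,0],[0.17,-0.97,0]]' --twist '[[0,0,0],[0,0,0],[0,0,0],[0,0,0],[0,0,0],[0,0,0],[0,0,0],[0,0,0]]' --gripper '[-1,-1,-1,-1,-1,-1,-1,-1]'

```text
time: 28.7
tool_pos: [0.5732, 0.0406, 0.4267]
ee_rot: [-3.142, 0.0, 0.067]
wrist_force: [0.2, -0.7, -0.7]
width: 0.0497
finger_force: 30.0
```

play_rows --translation '[[0.17,-0.97,0],[0.17,-0.97,0],[0.17,-0.9,0],[0.1,-0.5,0],[0,0,0.4],[0,0,0.7],[0,0,0.8],[0,0,0.7]]' --twist '[[0,0,0],[0,0,0],[0,0,0],[0,0,0],[0,0,0],[0,0,0],[0,0,0],[0,0,0]]' --gripper '[-1,-1,-1,-1,-1,-1,-1,-1]'

```text
time: 29.5
tool_pos: [0.5884, 0.1741, 0.321]
ee_rot: [3.141, 0.001, 0.067]
wrist_force: [1.2, 0.3, -2.6]
width: 0.0498
finger_force: 30.0
```

play_rows --translation '[[0,0,0.6],[0,0,0.4],[0,0,0.3],[0,0,0]]' --twist '[[0,0,0],[0,0,0],[0,0,0],[0,0,0]]' --gripper '[-1,-1,-1,-1]'

```text
time: 29.9
tool_pos: [0.5881, 0.1739, 0.2684]
ee_rot: [3.141, 0.005, 0.067]
wrist_force: [-0.3, -0.2, -2.2]
width: 0.0499
finger_force: 30.0
```

play_rows --translation '[[0,0,0.2],[0,0,0.12],[0,0,0.06],[0,0,0.03],[0,0,0.03],[0,0,0],[0,0,0]]' --twist '[[0,0,0],[0,0,0],[0,0,0],[0,0,0],[0,0,0],[0,0,0],[0,0,0]]' --gripper '[-1,-1,-1,-1,-1,-1,-1]'

```text
time: 30.6
tool_pos: [0.5888, 0.174, 0.2537]
ee_rot: [-3.141, -0.0, 0.067]
wrist_force: [-0.1, 0.9, -1.4]
width: 0.0498
finger_force: 30.0
```

play_rows --translation '[[0,0,0.03],[0,0,0.03],[0,0,0],[0,0,0]]' --twist '[[0,0,0],[0,0,0],[0,0,0],[0,0,0]]' --gripper '[-1,-1,-1,-1]'

```text
time: 31.0
tool_pos: [0.5887, 0.174, 0.251]
ee_rot: [-3.141, 0.0, 0.067]
wrist_force: [0.3, 0.2, -1.5]
width: 0.0496
finger_force: 30.0
```

play_rows --translation '[[0,0,0.03],[0,0,0.03],[0,0,0],[0,0,0]]' --twist '[[0,0,0],[0,0,0],[0,0,0],[0,0,0]]' --gripper '[-1,-1,-1,-1]'

```text
time: 31.4
tool_pos: [0.5887, 0.174, 0.2486]
ee_rot: [-3.142, 0.0, 0.067]
wrist_force: [0.2, -0.2, -1.9]
width: 0.0498
finger_force: 30.0
```

play_rows --translation '[[0,0,0.025],[0,0,0],[0,0,0]]' --twist '[[0,0,0],[0,0,0],[0,0,0]]' --gripper '[-1,-1,-1]'

```text
time: 31.7
tool_pos: [0.5888, 0.174, 0.2483]
ee_rot: [-3.141, -0.001, 0.067]
wrist_force: [-1.3, -0.1, 3.2]
width: 0.0496
finger_force: 30.0
```

Contact. I'll release and rise.

play_rows --translation '[[0,0,0],[0,0,0],[0,0,0],[0,0,0],[0,0,0],[0,0,0],[0,0,0]]' --twist '[[0,0,0],[0,0,0],[0,0,0],[0,0,0],[0,0,0],[0,0,0],[0,0,0]]' --gripper '[0.1,0.3,0.5,0.6,0.6,0.6,0.6]'

```text
time: 32.4
tool_pos: [0.5888, 0.174, 0.2476]
ee_rot: [-3.142, -0.0, 0.067]
wrist_force: [-0.5, 0.3, 0.5]
width: 0.0751
finger_force: 0.0
```

play_rows --translation '[[0,0,-0.2],[0,0,-0.5],[0,0,-0.8],[0,0,-0.8],[0,0,-0.8],[0,0,-0.5],[0,0,0],[0,0,0]]' --twist '[[0,0,0],[0,0,0],[0,0,0],[0,0,0],[0,0,0],[0,0,0],[0,0,0],[0,0,0]]' --gripper '[0.6,0.6,0.6,0.6,0.6,0.6,0.6,0.6]'

```text
time: 33.2
tool_pos: [0.5887, 0.174, 0.3918]
ee_rot: [-3.141, -0.001, 0.067]
wrist_force: [-0.7, 0.7, -1.1]
width: 0.0751
finger_force: 0.0
```

```bash
python3 - <<'E'
from h import *
for c in("side","top"):
    im=robot.snapshot(c)[:,:,::-1];cv2.imwrite(f"pics/{c}5.png",im)
    for n in("knob","drum","tape","file","can","bamboo"):print(c,n,[(round(d["score"],2),[round(float(v),3) for v in d["centre"]]) for d in robot.spot_point(n,c)])
a=cv2.imread("pics/side5.png")[150:400,180:480];cv2.imwrite("pics/final.png",cv2.resize(a,(600,500)))
E
```

```text
side knob [(0.84, [0.491, 0.168, 0.012]), (0.6, [0.284, -0.282, -0.002]), (0.56, [0.601, -0.016, -0.001])]
side drum [(0.58, [0.502, 0.01, 0.001]), (0.55, [0.586, 0.175, 0.006]), (0.54, [0.796, -0.271, 0.004])]
side tape [(0.95, [0.616, -0.185, 0.04])]
side file [(0.83, [0.508, -0.364, 0.042])]
side can [(0.9, [0.489, 0.484, -0.001])]
side bamboo [(0.81, [0.55, -0.485, 0.003])]
top knob [(0.48, [0.284, -0.282, -0.0])]
top drum [(0.7, [0.589, 0.176, 0.006]), (0.6, [0.508, 0.012, -0.001]), (0.43, [0.796, -0.272, 0.0])]
top tape [(0.76, [0.62, -0.188, 0.043]), (0.21, [0.548, -0.481, -0.002])]
top file [(0.98, [0.511, -0.362, 0.04])]
top can [(0.62, [0.49, 0.49, -0.005])]
top bamboo []
```

View pics/final.png

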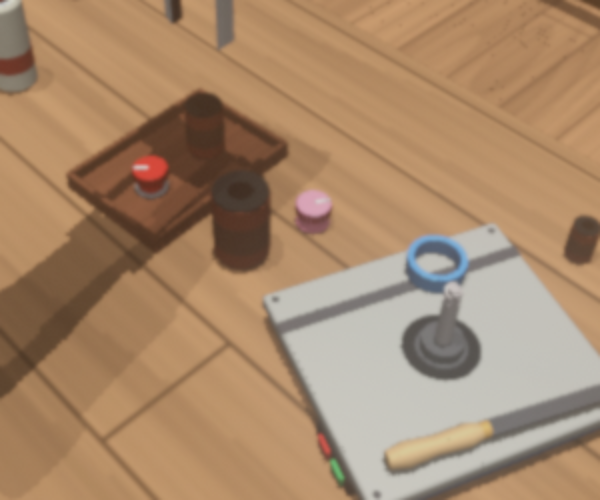

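The crop shows knob (150,175) and drum (205,125) both upright in the tray, the spindle bare, and the other things unmoved. I'll hand in.

```bash
python3 -c "
from bench import robot
print(robot.close_job())"
```

```text
the job is handed in; nothing more can be done
None
```

The knob (flange down) and the drum both stand upright in the tray, let go, and the file, can, tape and bamboo stayed where they were; the job was handed in at about 34 s, and no verdict came back.

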